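# Index the table and hold the grease coupler on the nipple

### The job

Turn the indexing table by its upright lever handle one click counter-clockwise (seen from above), so that the nipple with the yellow ring comes round to the service position. Then take the blue grease coupler and press it squarely along the tilted axis of that nipple until it snaps on, and keep pressing so that its inner spring stays pushed well in: the program finishes with the robot still gripping the coupler and pressing it home. Leave the glue bottle, tape roll, clear parts box and screwdriver where they are.

Things in the scene. Friction and masses are not known exactly. Their poses are not given: they have to be found in the camera images.
- table_axis (a point): point on the vertical turning axis of the indexing table, at the top face (z = 64 mm) of its round steel plate (132 mm across, on a grey 190 x 170 mm base). A green round housing 92 mm across stands on the plate up to z = 102 mm (a small cap to 106 mm) and carries the two nipples.
- turntable (a joint): angle of the indexing table in rad, growing counter-clockwise from above. A sprung ball rests in notches 60 deg apart: 0 (start) and 1.047 (the service position: yellow-ringed nipple at the base's front mark, towards the robot); end stops at -0.25 and 1.30. It resists with about 5 N at the handle on leaving a notch, less towards half-way (0.52), then draws the table on into the next notch.
- lever_handle (a point): centre of the upright black lever handle of the indexing table: a plain round post 18 mm in diameter, from z = 64 to 105 mm (centre 85 mm), 120 mm from the table axis. It goes round with the table.
- nipple_tip (a point): tip of the steel nipple with the yellow ring (its collar), the one to couple. z points outward along the nipple, which leans 25 deg from vertical, radially away from the table axis. From the tip down: cone 7 mm long, 7 to 16 mm wide; back chamfer from 9.5 to 12.5 mm; neck 10 mm wide; yellow collar 31 mm wide at 30 mm. In the service position 51 mm from the table axis, z = 135 mm.
- cap_top (a point): top of the red plastic dust cap (21 mm in diameter) on the other nipple, which is already greased; it starts in the service position, 60 deg on from the yellow-ringed nipple, and goes round with the table.
- coupler_grip (a point): centre of the blue grip barrel of the loose grease coupler (round, 26 mm in diameter, straight from 42 to 96 mm above the mouth; this point is on the axis 68 mm above the mouth). Total length 104 mm, about 0.28 kg; its z axis points from the mouth to the tail. It starts standing upright on the bench, mouth down.
- coupler_mouth (a point): centre of the coupler's mouth, in the face of its steel nose (36 mm wide, 37 mm long, bore 25 mm); z as for coupler_grip. Four sprung jaw balls 10 mm inside resist with up to about 8 N while the nipple's head spreads them (tip 13 to 18 mm inside the mouth), then snap behind it (by 23 mm). The nose stops on the nipple's collar with the tip 30 mm inside. Any turn about its axis will do.
- coupler_spring (a joint): how far the sprung seal inside the coupler is pushed in, in m: 0 free, at most 0.012. The nipple tip meets it 20 mm inside the mouth, so it reads tip depth minus 20 mm: about 3 mm when just snapped and not pressed, 10 mm with the nose on the collar. 2 N preload, then 0.9 N per mm. Well in means more than 5.5 mm.
- glue_centre (a point): glue bottle, white, standing, 29 mm in diameter, 80 mm tall; point 40 mm up. Leave alone. It may have changed places with the coupler.
- tape_centre (a point): tape roll lying flat, 100 mm across, 25 mm high; point at its centre, 12 mm up. Leave alone.
- box_centre (a point): clear lidded parts box, 57 x 77 x 41 mm; point at its centre, 20 mm up. Leave alone.
- screwdriver_centre (a point): red screwdriver lying flat, 188 mm long along its y, 24 mm high; point at its middle, 12 mm up. Leave alone.
Mind the look-alikes: they are no part of the job. There is more than one size of the part that bears coupler_grip; the job needs the largest.

How it is judged:
On the way, in this order (a step that is already met when the one before it is completed fails the run):
1. the table rests in the next notch (60 deg, within 5 deg) (value of joint turntable between 0.957 and 1.137 rad and velocity of joint turntable below 0.1 rad/s), for 0.2 s.
2. the coupler has snapped on: nipple tip more than 22.5 mm inside its mouth (z of coupler_mouth in the frame of nipple_tip below -0.0225 m and x of coupler_mouth in the frame of nipple_tip between -0.006 and 0.006 m and y of coupler_mouth in the frame of nipple_tip between -0.006 and 0.006 m), for 0.1 s.
At the end, for the whole second after the job is handed in: Through the last second: table within 5 deg of the service notch; coupler still gripped (over 3 N), on the yellow-ringed nipple, tip over 24.5 mm inside, within 6 mm and 8 deg of its axis, spring over 5.5 mm in; the four bystanders within 40 mm of their starts (value of joint turntable between 0.957 and 1.137 rad and z of coupler_mouth in the frame of nipple_tip below -0.0245 m and x of coupler_mouth in the frame of nipple_tip between -0.006 and 0.006 m and y of coupler_mouth in the frame of nipple_tip between -0.006 and 0.006 m and angle between the z axis of coupler_mouth and the z axis of nipple_tip, either way round below 0.14 rad and value of joint coupler_spring above 0.0055 m and contact force between the fingers and coupler above 3 N and distance of each of glue_centre, tape_centre, box_centre, screwdriver_centre from where it was at the start of the episode below 0.04 m); the arm keeps its last pose, push and grip.
It fails at once if the glue bottle is pushed more than 40 mm or knocked over (distance of glue_centre from where it was at the start of the episode above 0.04 m or angle between glue_centre's own z axis and vertical above 0.7 rad).
It fails at once if the tape roll is pushed more than 40 mm or knocked over (distance of tape_centre from where it was at the start of the episode above 0.04 m or angle between tape_centre's own z axis and vertical above 0.7 rad).
It fails at once if the parts box is pushed more than 40 mm or knocked over (distance of box_centre from where it was at the start of the episode above 0.04 m or angle between box_centre's own z axis and vertical above 0.7 rad).
It fails at once if the screwdriver is pushed more than 40 mm or knocked over (distance of screwdriver_centre from where it was at the start of the episode above 0.04 m or angle between screwdriver_centre's own z axis and vertical above 0.7 rad).
It also fails if it takes over 46 s, if anything falls off the work surface, if the arm or the gripper's body presses on something with over 40 N, if the wrist force passes 120 N, or if a joint passes its speed limit or range.

### The arm

A 6-joint arm with a two-finger parallel gripper is mounted at the origin on a cart in front of the work surface, level with it; the furniture and walls round the work are solid. World frame = base frame: x ahead of the robot, y to its left, z up, the work surface at z = 0. Lengths are in m, angles in rad, forces in N, time in s.
With the tool pointing down it reaches from about 0.35 to 0.925 m from the base axis. Payload 6.4 kg.
Tool frame: the origin (TCP) lies on the centre line of the jaws, within the pads' length; the fingertips stand 11 mm ahead of it and the grasp point (between the pads) lies 8 mm behind it; z points along the fingers, y is the direction in which the jaws open and shut (so a half turn about z gives the same grasp; the last joint's range is limited). The gripper opens to 85 mm and grips with 20 to 120 N. Pads are 22 mm wide; open, the fingers measure 114 mm over their backs; the gripper's body (76 mm by 85 mm) begins 54 mm behind the grasp point. The pads swing forward as they close: fully open they stand 13 mm farther back than shut.
Start: joints at [-1.312, 0.245, 1.558, -0, 1.339, -0.174], TCP at [0.273, -0.59, 0.242] pointing down, gripper open.
Joint ranges: [-3.13, 3.13], [-1.02, 2.26], [0.13, 2.54], [-0.95, 4.09], [0.21, 2.88], [-2.74, 2.74]. Speed limits (rad/s): [2.57, 2.57, 3.14, 3.14, 3.14, 3.14].

### API

Orientations are given as a unit quaternion [w, x, y, z].
In Python, from plant import get_state, vision, job gives the robot as it stands.
- The arm moves only by the tool arm_command, never from a script. Its argument "increments" is a list of rows, each an object with "dp": the shift along the tool's x, y, z as a fraction of full scale, a list of three; "rot": the turn, a rotation vector about the tool's x, y, z as a fraction of full scale, a list of three; "grip": the closure, from 0 (fully open) to 1 (shut). A call has 1 to 20 rows; each row shifts and turns the commanded pose from where the row before left it, along the tool's axes as they then stand; what a row does not reach is not made up. Full scale, the value 1, is 0.2 m for a shift and pi/4 rad for a turn. A row lasts 1/10 s, in which the tool goes at most 50 mm and 8.59 degrees, less where a joint would pass 70% of its speed; a pose out of reach is approached as far as the arm can. A call with a number of a shift or a turn outside -1 to 1 is refused whole. A call with a gripper value outside its range is refused whole. The fingers move at their own pace and stop on an object; the grip force is fixed at half the most. Time passes only in rows, so rows that do not move let the fingers close. It gives the time, the measured TCP pose, the force and the opening at its end, in the units of the state.
- get_state(): the state, without advancing time (a new reading comes with each control period).
- vision.get_image(name): name is "scene" or "top" or "wrist"; returns (picture, depth): 480x640x3 uint8, red, green, blue; 480x640 float32, m along the optical axis (not along the pixel's ray), 0 where there is no reading.
- vision.camera_params(name): a dict with "vertical_fov" (degrees; the focal length in pixels is half the picture's height over the tangent of half this angle, whatever the lens; pixels are square), "cx", "cy" (the principal point, pixels), "rvec" (rotation vector, rad) and "tvec" (3), from world to camera coordinates, as OpenCV has them. Camera axes: x right, y down, z forward; pixel columns grow to the right and rows downward; lengths in m; the calibration is good to about 2 mm. A picture is of the moment at which its call begins: read the wrist's pose just before it. camera_params takes no time and is no camera call; for the wrist camera it gives the pose at the moment of the call.
- job.sign_off(): hands the job in, once; it reports no verdict.
The state is a dict: "t": time; "qpos": joint angles; "joint_velocities": joint speeds; "joint_efforts": joint torques, N m; "tcp_pos": TCP position; "ee_rot": TCP orientation; "force": force on the tool from outside, world axes, zero at the start; "wrist_torque": the same for the moment, N m; "gripper_width": opening from 0.0 (shut) to 1.0 (fully open).
Only numpy, scipy, OpenCV 4.12 (cv2) and the standard library are available. Lean on these libraries where they do the work, as an engineer would, in place of code of your own. Each camera call takes 0.05 s, during which the arm holds its last target.

## Working session

There is one attempt and no reset: what is moved stays moved. The work goes in short steps, Python scripts to look and compute and a tool call to move; the robot and the scene stay as the last step left them, time stands still between calls to the robot, and variables do not carry over. Pictures are saved under pics/ and viewed, and the job is handed in when it is done.

Besides the shell and the picture viewer there is one more tool, called as name([rows], argument=value, ...), one row to a line, values as JSON. arm_command: Moves the arm, as the interface text tells. Its arguments: {"type":"object","properties":{"increments":{"type":"array","items":{"type":"object","properties":{"dp":{"type":"array","items":{"type":"number"}},"rot":{"type":"array","items":{"type":"number"}},"grip":{"type":"number"}}}}},"required":["increments"]}

```bash
ls; mkdir -p pics; python3 - <<'E'
from plant import get_state, vision, job
import cv2
s=get_state();print(s)
for n in ("scene","top","wrist"):
    p=vision.camera_params(n);print(n,p)
    im,d=vision.get_image(n);cv2.imwrite(f"pics/{n}0.png",im[:,:,::-1])
    import numpy as np;np.save(f"pics/{n}0.npy",d)
E
```

```text
pics
{'t': 0.0, 'qpos': array([-1.31209393e+00,  2.45830921e-01,  1.55904430e+00,  3.49585936e-05,
        1.33869642e+00, -1.74105613e-01]), 'joint_velocities': array([ 0.00121592,  0.00113405,  0.00040173, -0.00068613,  0.00026529,
        0.00158272]), 'joint_efforts': array([-2.09829988e-03, -4.29501879e+01, -3.26127577e+01, -2.58437294e-04,
        5.30070203e-03,  9.10750771e-06]), 'tcp_pos': array([ 0.27249141, -0.58952245,  0.24115325]), 'ee_rot': array([-9.89325448e-04,  9.76676279e-01,  2.14714849e-01, -2.48500129e-05]), 'force': array([-0.21959292, -0.61981888,  0.15550727]), 'wrist_torque': array([-0.02303204, -0.0034571 , -0.01709725]), 'gripper_width': 1.0036260892583009}
scene {'vertical_fov': 53.40349883664007, 'cx': 326.2395066650393, 'cy': 241.91095373740092, 'rvec': array([ 0.13731547,  2.80815106, -1.33273121]), 'tvec': array([0.59545747, 0.08815701, 1.23553877])}
top {'vertical_fov': 57.08240144388398, 'cx': 323.5528394105388, 'cy': 241.1691609389448, 'rvec': array([ 2.17775901, -2.15678768,  0.08565962]), 'tvec': array([-0.06700619,  0.61479524,  1.25460191])}
wrist {'vertical_fov': 59.20750042469351, 'cx': 313.2870867077296, 'cy': 241.37163771930875, 'rvec': array([-2.44024495,  1.56252287,  0.2223197 ]), 'tvec': array([-0.64954267, -0.03508954,  0.37898794])}
```

View pics/scene0.png

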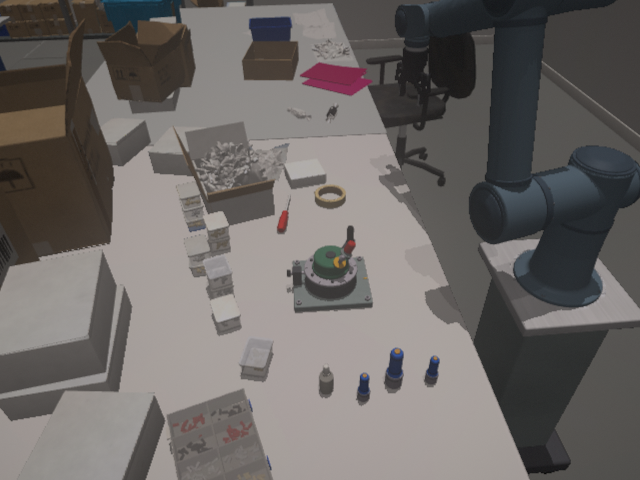

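View pics/top0.png

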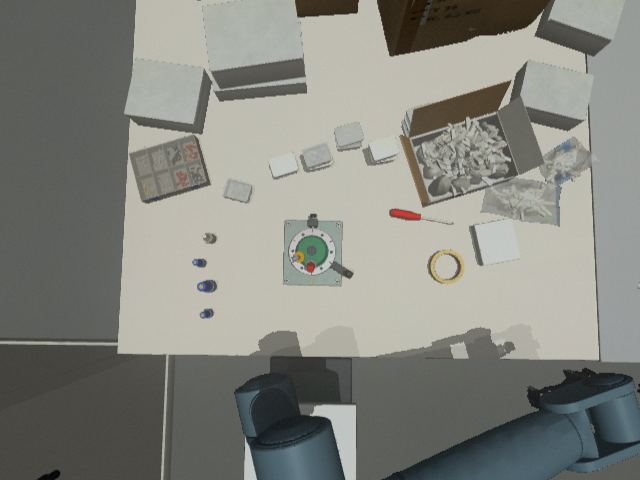

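View pics/wrist0.png

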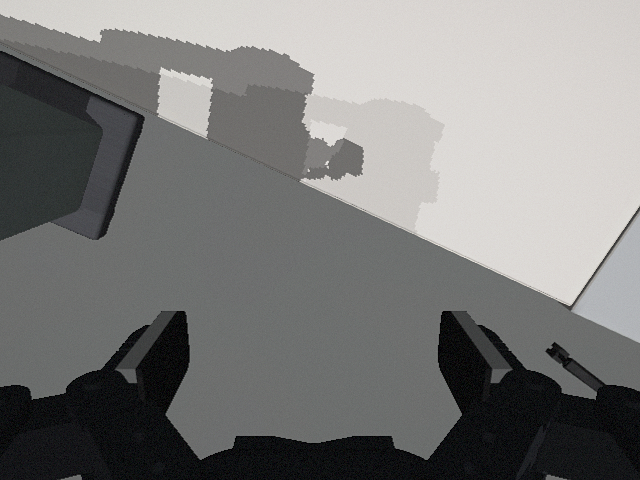

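```bash
cat > h.py <<'E'
import numpy as np, cv2
from plant import get_state, vision, job
class C:
    def __init__(s,n,p=None):
        p=p or vision.camera_params(n); s.f=240/np.tan(np.radians(p['vertical_fov'])/2)
        s.cx,s.cy=p['cx'],p['cy']; s.R=cv2.Rodrigues(p['rvec'])[0]; s.t=np.array(p['tvec']); s.o=-s.R.T@s.t
    def ray(s,u,v): return s.R.T@np.array([(u-s.cx)/s.f,(v-s.cy)/s.f,1.])
    def pl(s,u,v,z): r=s.ray(u,v); return s.o+r*(z-s.o[2])/r[2]
    def pt(s,u,v,d): return s.o+s.ray(u,v)*d
    def proj(s,P): c=s.R@np.array(P)+s.t; return np.array([s.f*c[0]/c[2]+s.cx,s.f*c[1]/c[2]+s.cy])
def tri(obs): # [(C,u,v)]
    A=np.zeros((3,3));b=np.zeros(3)
    for c,u,v in obs:
        r=c.ray(u,v);r/=np.linalg.norm(r);M=np.eye(3)-np.outer(r,r);A+=M;b+=M@c.o
    P=np.linalg.solve(A,b); return P,[c.proj(P)-[u,v] for c,u,v in obs]
E
python3 - <<'E'
import cv2
def crop(n,x,y,w,h,k,o):
    im=cv2.imread(f"pics/{n}0.png")[y:y+h,x:x+w]
    cv2.imwrite(f"pics/{o}.png",cv2.resize(im,None,fx=k,fy=k,interpolation=cv2.INTER_CUBIC))
crop("top",270,205,100,90,6,"c_top_table")
crop("scene",280,220,100,90,6,"c_sc_table")
crop("scene",310,335,140,75,5,"c_sc_coup")
crop("top",180,225,60,100,6,"c_top_coup")
E
```

```text
(no output)
```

View pics/c_top_table.png

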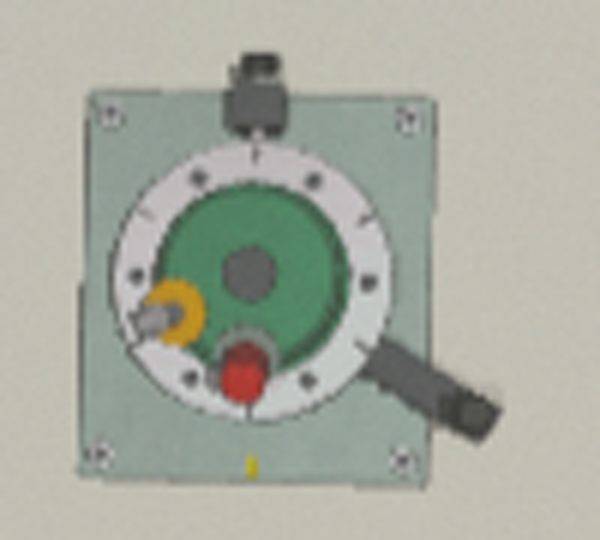

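View pics/c_sc_table.png

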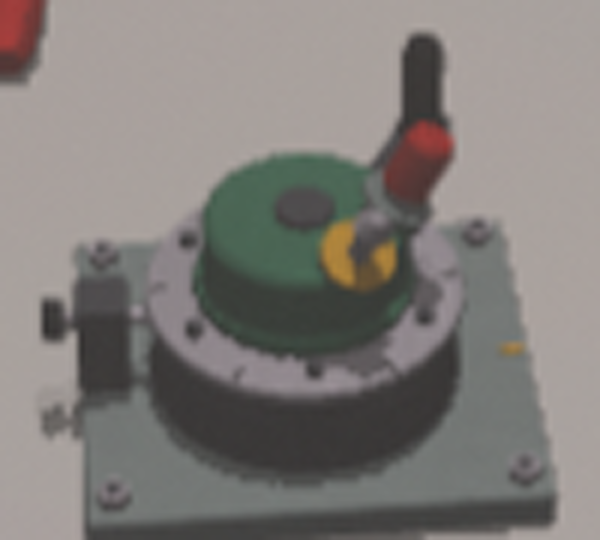

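View pics/c_sc_coup.png

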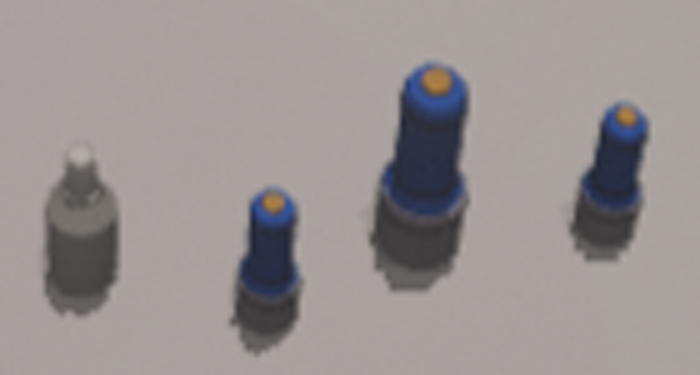

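View pics/c_top_coup.png

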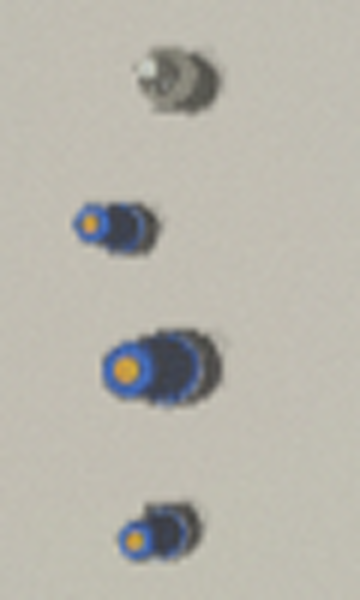

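```bash
python3 - <<'E'
from h import *
T=C("top");S=C("scene")
for nm,a,b,z in [("coup",(201,286.5),(397.4,351.4),.104),("coupS1",(195,262.2),(364.6,375.6),.08),("coupS2",(202.5,315),(435,358.2),.08),("glue",(204.5,236.5),(326,366),.08),("axis",(311.5,250.5),(330.8,254.5),.106),("lever",(270+478/6,205+412/6),(280+425/6,220+45/6),.105)]:
    P,e=tri([(T,*a),(S,*b)]);print(nm,P.round(4),np.round(e,1).tolist(),"top@z",T.pl(*a,z).round(4),"sc@z",S.pl(*b,z).round(4))
# front mark & base top heights; plate outline
print("mark",T.pl(270+252/6,205+467/6,.02), S.pl(280+513/6,220+348/6,.02))
E
```

```text
coup [0.482  0.271  0.0993] [[0.1, -0.2], [0.3, 0.0]] top@z [0.4816 0.2697 0.104 ] sc@z [0.4837 0.2745 0.104 ]
coupS1 [0.5497 0.299  0.0694] [[0.1, -0.3], [0.4, 0.0]] top@z [0.5485 0.2959 0.08  ] sc@z [0.552  0.3062 0.08  ]
coupS2 [0.4032 0.2725 0.0694] [[0.1, -0.3], [0.4, 0.0]] top@z [0.4032 0.2697 0.08  ] sc@z [0.4075 0.2801 0.08  ]
glue [0.6222 0.2733 0.0748] [[0.1, -0.3], [0.5, 0.0]] top@z [0.6207 0.2719 0.08  ] sc@z [0.6234 0.2769 0.08  ]
axis [ 0.5829 -0.0294  0.1007] [[0.0, -0.1], [0.1, 0.0]] top@z [ 0.5823 -0.0296  0.106 ] sc@z [ 0.5837 -0.0234  0.106 ]
lever [ 0.5204 -0.1341  0.0982] [[-0.0, 0.1], [-0.1, -0.0]] top@z [ 0.5204 -0.1339  0.105 ] sc@z [ 0.5215 -0.1253  0.105 ]
mark [ 0.49448681 -0.02867279  0.02      ] [ 0.49587482 -0.02282945  0.02      ]
```

The three blue couplers are at scene (364,385), (396,365) and (433,367). The largest is (396,365), top (203,286), confirmed in the crop. The yellow nipple is at about top (298,257), the lever post at (349,273), and the front mark faces −x.

```bash
cat >> h.py <<'E'
from scipy.spatial.transform import Rotation as Ro
from scipy.linalg import logm,expm
def pose(s=None):
    s=s or get_state(); T=np.eye(4); q=s['ee_rot']; T[:3,:3]=Ro.from_quat([q[1],q[2],q[3],q[0]]).as_matrix(); T[:3,3]=s['tcp_pos']; return T
def plan(A,B,n):
    """constant body increment, n rows"""
    rel=np.linalg.inv(A)@B; L=np.real(logm(rel))/n; e=expm(L)
    dp=e[:3,3]/.2; rv=Ro.from_matrix(e[:3,:3]).as_rotvec()/(np.pi/4)
    print(n,"rows dp",dp.round(4).tolist(),"rot",rv.round(4).tolist(), "mm",np.linalg.norm(dp)*200,"deg",np.linalg.norm(rv)*45)
def mk(x,y,z,p):
    T=np.eye(4);T[:3,0]=x;T[:3,1]=y;T[:3,2]=z;T[:3,3]=p;return T
DOWN=dict(x=(0,1,0),y=(1,0,0),z=(0,0,-1))
E
python3 - <<'E'
from h import *
plan(pose(),mk(p=(.45,-.134,.26),**DOWN),13)
E
```

```text
13 rows dp [0.1928, -0.0475, -0.0071] rot [-0.0001, -0.0001, -0.1115] mm 39.736940114573706 deg 5.015406721128489
```

arm_command([
  {"dp": [0.193,-0.0475,-0.007],"rot": [0,0,-0.1115],"grip": 0},
  {"dp": [0.193,-0.0475,-0.007],"rot": [0,0,-0.1115],"grip": 0},
  {"dp": [0.193,-0.0475,-0.007],"rot": [0,0,-0.1115],"grip": 0},
  {"dp": [0.193,-0.0475,-0.007],"rot": [0,0,-0.1115],"grip": 0},
  {"dp": [0.193,-0.0475,-0.007],"rot": [0,0,-0.1115],"grip": 0},
  {"dp": [0.193,-0.0475,-0.007],"rot": [0,0,-0.1115],"grip": 0},
  {"dp": [0.193,-0.0475,-0.007],"rot": [0,0,-0.1115],"grip": 0},
  {"dp": [0.193,-0.0475,-0.007],"rot": [0,0,-0.1115],"grip": 0.3},
  {"dp": [0.193,-0.0475,-0.007],"rot": [0,0,-0.1115],"grip": 0.6},
  {"dp": [0.193,-0.0475,-0.007],"rot": [0,0,-0.1115],"grip": 0.6},
  {"dp": [0.193,-0.0475,-0.007],"rot": [0,0,-0.1115],"grip": 0.6},
  {"dp": [0.193,-0.0475,-0.007],"rot": [0,0,-0.1115],"grip": 0.6},
  {"dp": [0.193,-0.0475,-0.007],"rot": [0,0,-0.1115],"grip": 0.6},
  {"dp": [0,0,0],"rot": [0,0,0],"grip": 0.6},
])

```text
t: 1.55
tcp_pos: [0.4495, -0.1304, 0.2603]
ee_rot: [-0.0, 0.705, 0.709, 0.0]
force: [-0.1, -0.7, -0.2]
gripper_width: 0.395
```

```bash
python3 - <<'E'
from h import *
s=get_state();print(pose(s).round(4),s['gripper_width'],s['t'])
p=vision.camera_params("wrist");im,d=vision.get_image("wrist");cv2.imwrite("pics/w1.png",im[:,:,::-1]);print(C("",p).o,C("",p).R)
import pickle;pickle.dump(p,open("pics/w1.pkl","wb"))
E
```

```text
[[-6.200e-03  1.000e+00 -2.000e-04  4.495e-01]
 [ 1.000e+00  6.200e-03  1.000e-03 -1.304e-01]
 [ 1.000e-03 -2.000e-04 -1.000e+00  2.603e-01]
 [ 0.000e+00  0.000e+00  0.000e+00  1.000e+00]] 0.3946637669035072 1.55
[ 0.44930024 -0.06046594  0.39207079] [[ 9.99987683e-01  4.96210826e-03 -1.02988886e-04]
 [ 4.79693166e-03 -9.60958608e-01  2.76650580e-01]
 [ 1.27380207e-03 -2.76647667e-01 -9.60970575e-01]]
```

View pics/w1.png

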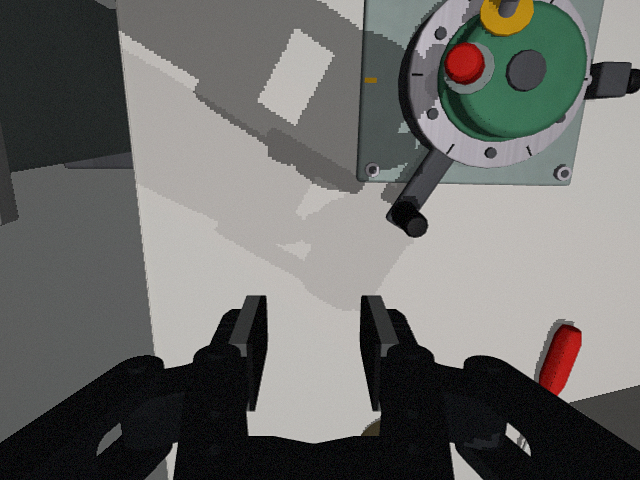

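```bash
python3 - <<'E'
from h import *
import pickle
W=C("",pickle.load(open("pics/w1.pkl","rb")));T=C("top");S=C("scene")
print("axis",W.pl(527,70.5,.106)); print("lever",W.pl(415,226.5,.105)); print("mark",W.pl(371,80,.02))
# plate ellipse
print(tri([(W,527,70.5),(T,311.5,250.5),(S,330.8,254.5)]), tri([(W,415,226.5),(T,349.7,273.7),(S,350.8,227.5)]))
E
```

```text
axis [ 0.58401586 -0.02991489  0.106     ]
lever [ 0.52083399 -0.1319193   0.105     ]
mark [ 0.49676228 -0.02867504  0.02      ]
(array([ 0.58377193, -0.02919087,  0.10217446]), [array([-3.1252809 , -0.54631822]), array([-0.07958832, -0.42473896]), array([-0.2469038 , -0.35952752])]) (array([ 0.5210399 , -0.13364671,  0.09900715]), [array([-1.82399278,  0.31141804]), array([-0.21329109, -0.21831914]), array([-0.25710853, -0.12696899])])
```

```bash
python3 - <<'E'
from h import *
P=pose();R=P[:3,:3]
c=np.array([.5835,-.0298]);pt=lambda a:np.array([*(c+.12*np.array([np.cos(np.radians(a)),np.sin(np.radians(a))])),.083])
a=np.array([.5208,-.1325,.26]);b=a*[1,1,0]+[0,0,.083]
print((R.T@(a-P[:3,3])/.2).round(4),(R.T@(b-a)/.2).round(4))
prev=b
for k in range(1,12):
    q=pt(-121+60/11*k+ (2 if k==11 else 0)) ; print((R.T@(q-prev)/.2).round(3).tolist()); prev=q
E
```

```text
[-0.0026  0.3544  0.0021] [ 2.00e-04 -2.00e-04  8.85e-01]
[-0.028, 0.055, 0.0]
[-0.022, 0.053, 0.0]
[-0.017, 0.054, 0.0]
[-0.012, 0.056, 0.0]
[-0.007, 0.057, 0.0]
[-0.001, 0.057, 0.0]
[0.004, 0.057, 0.0]
[0.01, 0.056, 0.0]
[0.015, 0.055, 0.0]
[0.02, 0.053, 0.0]
[0.036, 0.069, 0.0]
```

arm_command([
  {"dp": [-0.001,0.177,0],"rot": [0,0,0],"grip": 0.6},
  {"dp": [-0.001,0.177,0],"rot": [0,0,0],"grip": 0.6},
  {"dp": [0,0,0.2],"rot": [0,0,0],"grip": 0.6},
  {"dp": [0,0,0.2],"rot": [0,0,0],"grip": 0.6},
  {"dp": [0,0,0.2],"rot": [0,0,0],"grip": 0.6},
  {"dp": [0,0,0.1],"rot": [0,0,0],"grip": 0.6},
  {"dp": [0,0,0.1],"rot": [0,0,0],"grip": 0.6},
  {"dp": [0,0,0.085],"rot": [0,0,0],"grip": 0.6},
  {"dp": [0,0,0],"rot": [0,0,0],"grip": 0.6},
])

```text
t: 2.5
tcp_pos: [0.5191, -0.1345, 0.0805]
ee_rot: [-0.003, 0.708, 0.707, -0.001]
force: [-0.2, 0.5, 0.5]
gripper_width: 0.401
```

```bash
python3 - <<'E'
from h import *
im,d=vision.get_image("wrist");cv2.imwrite("pics/w2.png",im[:,:,::-1])
E
```

```text
(no output)
```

View pics/w2.png

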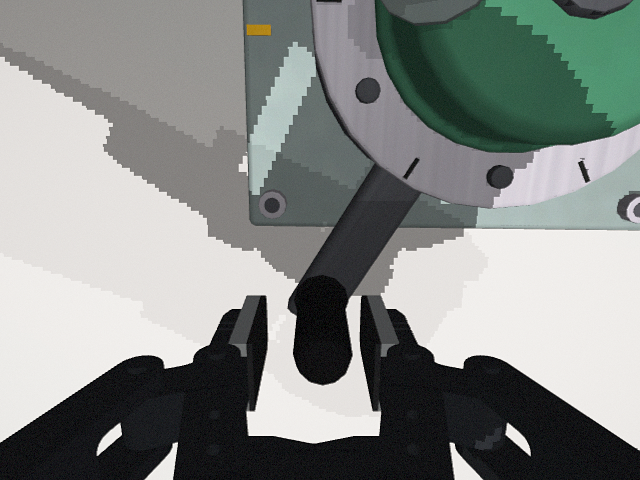

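The post (about 322,330) stands centred between the pads. Next is the arc.

arm_command([
  {"dp": [-0.027,0.055,0],"rot": [0,0,0],"grip": 0.6},
  {"dp": [-0.022,0.053,0],"rot": [0,0,0],"grip": 0.6},
  {"dp": [-0.017,0.054,0],"rot": [0,0,0],"grip": 0.6},
  {"dp": [-0.012,0.056,0],"rot": [0,0,0],"grip": 0.6},
  {"dp": [-0.007,0.057,0],"rot": [0,0,0],"grip": 0.6},
  {"dp": [-0.001,0.057,0],"rot": [0,0,0],"grip": 0.6},
  {"dp": [0.004,0.057,0],"rot": [0,0,0],"grip": 0.6},
  {"dp": [0.01,0.056,0],"rot": [0,0,0],"grip": 0.6},
  {"dp": [0.015,0.055,0],"rot": [0,0,0],"grip": 0.6},
  {"dp": [0.02,0.053,0],"rot": [0,0,0],"grip": 0.6},
  {"dp": [0.036,0.069,0],"rot": [0,0,0],"grip": 0.6},
  {"dp": [0,0,0],"rot": [0,0,0],"grip": 0.6},
  {"dp": [0,0,0],"rot": [0,0,0],"grip": 0.6},
])

```text
t: 3.85
tcp_pos: [0.6461, -0.1347, 0.0843]
ee_rot: [0.001, 0.707, 0.707, 0.0]
force: [-0.6, 0.1, -0.6]
gripper_width: 0.396
```

```bash
python3 - <<'E'
from h import *
im,d=vision.get_image("wrist");cv2.imwrite("pics/w3.png",im[:,:,::-1])
E
```

```text
(no output)
```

View pics/w3.png

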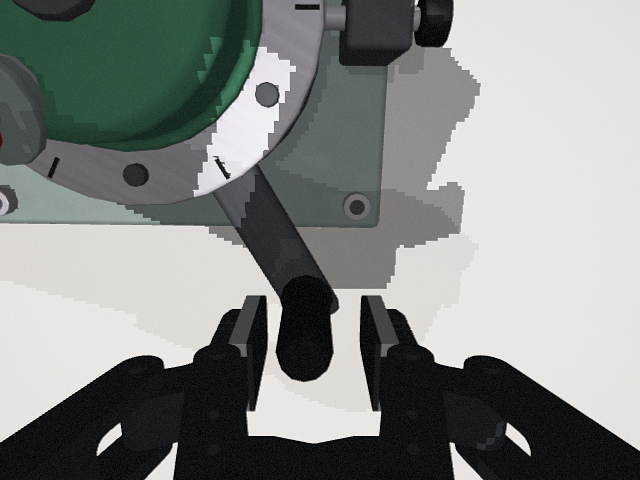

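The table is in the next notch: the post sits free of the rear pad, with its index tick near (222,167). Next I rise, turn the tool and view the nipple.

```bash
python3 - <<'E'
from h import *
P=mk(p=(.646,-.1347,.083+.16),**DOWN)
plan(P,mk((-1,0,0),(0,1,0),(0,0,-1),(.48,0,.30)),12)
E
```

```text
12 rows dp [0.0975, -0.0166, -0.0237] rot [0.0, 0.0, -0.1667] mm 20.33551339846969 deg 7.499999999999998
```

arm_command([
  {"dp": [0,0,-0.1],"rot": [0,0,0],"grip": 0.6},
  {"dp": [0,0,-0.2],"rot": [0,0,0],"grip": 0.6},
  {"dp": [0,0,-0.25],"rot": [0,0,0],"grip": 0.6},
  {"dp": [0,0,-0.25],"rot": [0,0,0],"grip": 0.6},
  {"dp": [0.0975,-0.0165,-0.024],"rot": [0,0,-0.1667],"grip": 0},
  {"dp": [0.0975,-0.0165,-0.024],"rot": [0,0,-0.1667],"grip": 0},
  {"dp": [0.0975,-0.0165,-0.024],"rot": [0,0,-0.1667],"grip": 0},
  {"dp": [0.0975,-0.0165,-0.024],"rot": [0,0,-0.1667],"grip": 0},
  {"dp": [0.0975,-0.0165,-0.024],"rot": [0,0,-0.1667],"grip": 0},
  {"dp": [0.0975,-0.0165,-0.024],"rot": [0,0,-0.1667],"grip": 0},
  {"dp": [0.0975,-0.0165,-0.024],"rot": [0,0,-0.1667],"grip": 0},
  {"dp": [0.0975,-0.0165,-0.024],"rot": [0,0,-0.1667],"grip": 0},
  {"dp": [0.0975,-0.0165,-0.024],"rot": [0,0,-0.1667],"grip": 0},
  {"dp": [0.0975,-0.0165,-0.024],"rot": [0,0,-0.1667],"grip": 0},
  {"dp": [0.0975,-0.0165,-0.024],"rot": [0,0,-0.1667],"grip": 0},
  {"dp": [0.0975,-0.0165,-0.024],"rot": [0,0,-0.1667],"grip": 0},
  {"dp": [0,0,0],"rot": [0,0,0],"grip": 0},
])

```text
t: 5.6
tcp_pos: [0.4784, 0.0004, 0.3021]
ee_rot: [0.001, -0.0, 1.0, -0.0]
force: [0.3, 0.6, -0.6]
gripper_width: 0.999
```

```bash
cat >> h.py <<'E'
import pickle
def shot(n,name):
    p=vision.camera_params(n);im,d=vision.get_image(n);cv2.imwrite(f"pics/{name}.png",im[:,:,::-1]);pickle.dump(p,open(f"pics/{name}.pkl","wb"));np.save(f"pics/{name}.npy",d);return C("",p),im,d
E
python3 - <<'E'
from h import *
shot("wrist","w4")
_,im,_=shot("scene","s4");a=im
_,b,_=shot("top","t4")
cr=lambda im,x,y,w,h,k:cv2.resize(im[y:y+h,x:x+w,::-1],None,fx=k,fy=k,interpolation=cv2.INTER_CUBIC)
cv2.imwrite("pics/c4.png",np.hstack([cr(b,270,200,80,100,5),cr(a,290,210,80,100,5)]))
E
```

```text
(no output)
```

View pics/w4.png

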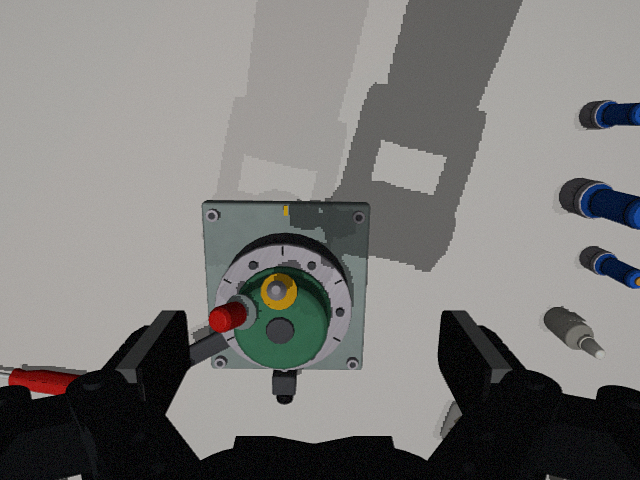

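View pics/c4.png

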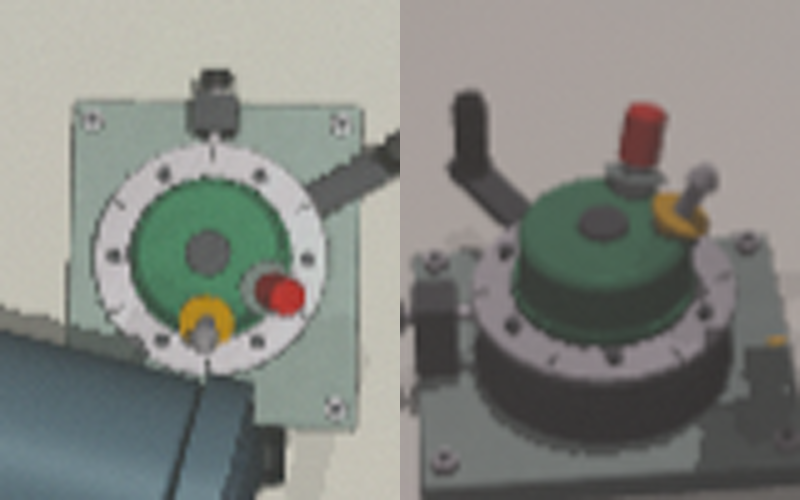

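```bash
python3 - <<'E'
import cv2
im=cv2.imread("pics/w4.png")
cv2.imwrite("pics/c5.png",cv2.resize(im[240:360,220:350],None,fx=5,fy=5,interpolation=cv2.INTER_CUBIC))
cv2.imwrite("pics/c6.png",cv2.resize(im[165:245,545:640],None,fx=6,fy=6,interpolation=cv2.INTER_CUBIC))
E
```

```text
(no output)
```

View pics/c5.png

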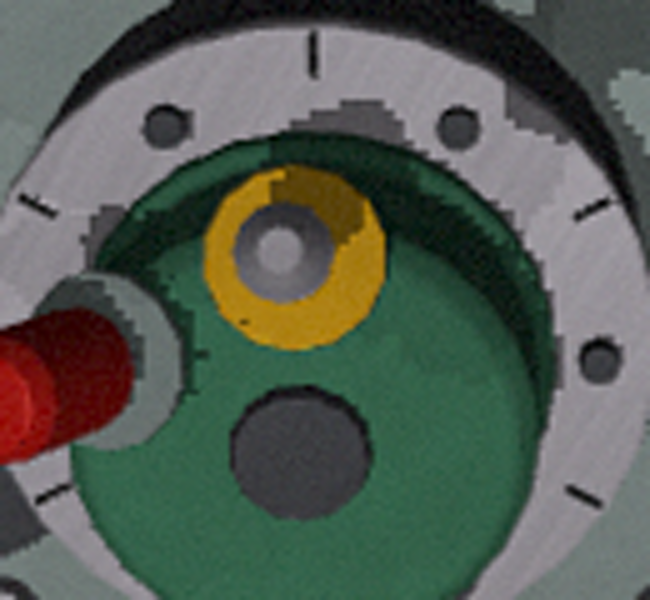

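View pics/c6.png

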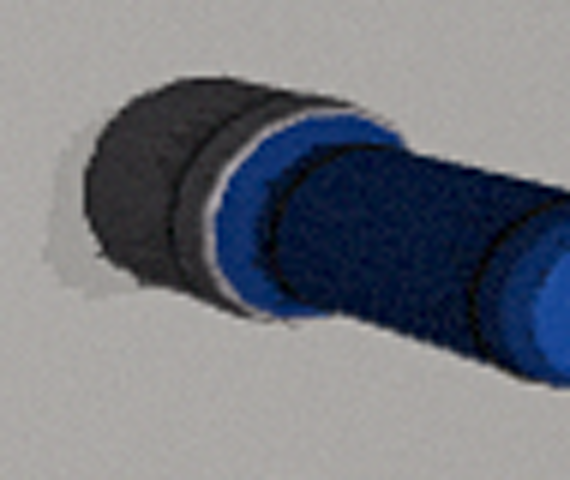

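```bash
python3 - <<'E'
from h import *
L=lambda n:C("",pickle.load(open(f"pics/{n}.pkl","rb")))
W,T,S=L("w4"),L("t4"),L("s4")
print("tip",W.pl(276,290,.135),T.pl(311.2,268.3,.135),S.pl(351,243.9,.135))
print("axis",W.pl(280.2,330.6,.106),T.pl(311.6,250.4,.106))
print(tri([(W,276,290),(T,311.2,268.3),(S,351,243.9)]))
k=np.array([.135-.03*np.cos(np.radians(25))])
print("collar",W.pl(279,291.4,k[0]))
print(T.pl(201,286.5,.104))
print(get_state()['qpos'].round(3))
E
```

```text
tip [ 0.53340976 -0.02869498  0.135     ] [ 0.5329895  -0.03059619  0.135     ] [ 0.53540793 -0.02322469  0.135     ]
axis [ 0.58326387 -0.02883751  0.106     ] [ 0.58261232 -0.02985129  0.106     ]
(array([ 0.534301  , -0.02964644,  0.13014186]), [array([-0.66224717, -1.37962207]), array([-0.27516267, -0.43956664]), array([ 0.05786321, -0.16160725])])
collar [ 0.54609274 -0.02885205  0.10781077]
[0.48159246 0.26973631 0.104     ]
[-0.237 -0.214  1.915  0.     1.44  -1.806]
```

arm_command([
  {"dp": [0,0.2,0.03],"rot": [0,0,0],"grip": 0},
  {"dp": [0,0.25,0.03],"rot": [0,0,0],"grip": 0},
  {"dp": [-0.005,0.25,0.03],"rot": [0,0,0],"grip": 0},
  {"dp": [-0.005,0.25,0.03],"rot": [0,0,0],"grip": 0},
  {"dp": [-0.005,0.25,0.03],"rot": [0,0,0],"grip": 0},
  {"dp": [0,0.15,0.03],"rot": [0,0,0],"grip": 0},
  {"dp": [0,0,0.03],"rot": [0,0,0],"grip": 0},
])

```text
t: 6.45
tcp_pos: [0.4821, 0.2723, 0.2581]
ee_rot: [-0.001, -0.002, 1.0, 0.0]
force: [0.0, 0.1, -0.1]
gripper_width: 0.999
```

```bash
python3 - <<'E'
from h import *
print(pose().round(4))
shot("wrist","w5")
E
```

```text
[[-1.000e+00 -3.900e-03 -1.100e-03  4.821e-01]
 [-3.900e-03  1.000e+00  5.000e-04  2.723e-01]
 [ 1.100e-03  5.000e-04 -1.000e+00  2.581e-01]
 [ 0.000e+00  0.000e+00  0.000e+00  1.000e+00]]
```

View pics/w5.png

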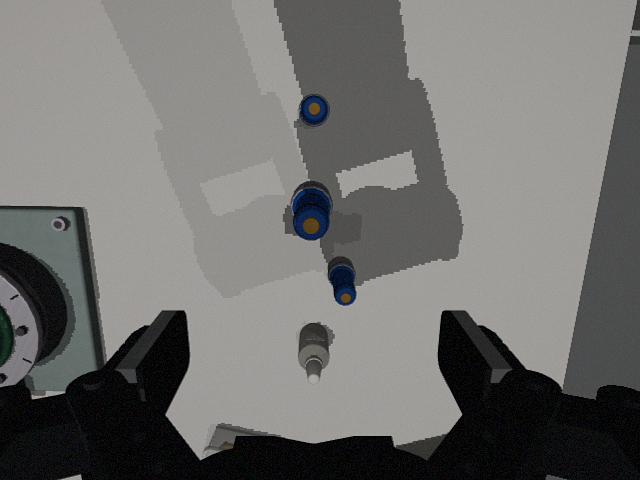

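```bash
python3 - <<'E'
from h import *
W=C("",pickle.load(open("pics/w5.pkl","rb")));T=C("top")
im=cv2.imread("pics/w5.png");h=cv2.cvtColor(im,cv2.COLOR_BGR2HSV)
m=cv2.inRange(h,(8,100,80),(30,255,255));m[:200]=0;m[250:]=0
M=cv2.moments(m);u,v=M['m10']/M['m00'],M['m01']/M['m00'];print(u,v,M['m00']/255)
p=W.pl(u,v,.104);print(p,T.pl(201,286.5,.104))
P=pose();g=.3*0+np.array([*(p[:2]),.064]);print((P[:3,:3].T@(g-P[:3,3])/.2).round(4), P[:3,3])
E
```

```text
310.6448087431694 225.71038251366122 183.0
[0.48296808 0.27000542 0.104     ] [0.48159246 0.26973631 0.104     ]
[-8.900e-03 -9.000e-04  9.645e-01] [0.48178374 0.27038742 0.25689831]
```

arm_command([
  {"dp": [-0.003,-0.004,0.15],"rot": [0,0,0],"grip": 0},
  {"dp": [0,0,0.2],"rot": [0,0,0],"grip": 0},
  {"dp": [0,0,0.2],"rot": [0,0,0],"grip": 0},
  {"dp": [0,0,0.2],"rot": [0,0,0],"grip": 0},
  {"dp": [0,0,0.15],"rot": [0,0,0],"grip": 0},
  {"dp": [0,0,0.07],"rot": [0,0,0],"grip": 0},
  {"dp": [0,0,0],"rot": [0,0,0],"grip": 0.2},
  {"dp": [0,0,0],"rot": [0,0,0],"grip": 0.4},
])

```text
t: 7.3
tcp_pos: [0.4842, 0.2681, 0.0666]
ee_rot: [0.001, 0.0, 1.0, 0.0]
force: [-0.7, 0.8, -0.2]
gripper_width: 0.693
```

```bash
python3 - <<'E'
from h import *
print(pose().round(4))
shot("wrist","w6")
E
```

```text
[[-1.000e+00  2.000e-04  2.000e-03  4.842e-01]
 [ 2.000e-04  1.000e+00  6.000e-04  2.681e-01]
 [-2.000e-03  6.000e-04 -1.000e+00  6.660e-02]
 [ 0.000e+00  0.000e+00  0.000e+00  1.000e+00]]
```

View pics/w6.png

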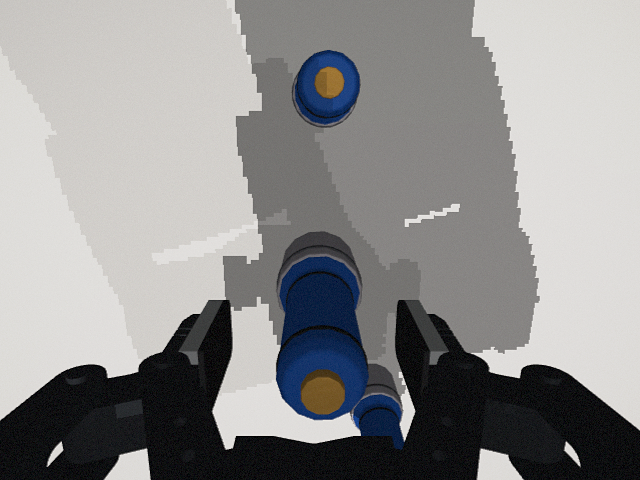

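```bash
python3 - <<'E'
from h import *
W=C("",pickle.load(open("pics/w6.pkl","rb")))
print(W.pl(323,396,.104),[get_state()['tcp_pos'].round(4)])
W=C("",pickle.load(open("pics/w6.pkl","rb")));print(W.o)
E
```

```text
[0.4829151  0.27013275 0.104     ] [array([0.4846, 0.2684, 0.0672])]
[0.41371538 0.26770381 0.19814741]
```

arm_command([
  {"dp": [0.0075,0.0085,0.01],"rot": [0,0,0],"grip": 0.4},
  {"dp": [0,0,0],"rot": [0,0,0],"grip": 1},
  {"dp": [0,0,0],"rot": [0,0,0],"grip": 1},
  {"dp": [0,0,0],"rot": [0,0,0],"grip": 1},
  {"dp": [0,0,0],"rot": [0,0,0],"grip": 1},
  {"dp": [0,0,0],"rot": [0,0,0],"grip": 1},
  {"dp": [0,0,0],"rot": [0,0,0],"grip": 1},
  {"dp": [0,0,0],"rot": [0,0,0],"grip": 1},
])

```text
t: 8.15
tcp_pos: [0.4819, 0.2702, 0.0642]
ee_rot: [0.001, -0.0, 1.0, 0.0]
force: [-1.8, 0.4, 5.4]
gripper_width: 0.288
```

```bash
python3 - <<'E'
from h import *
P=pose();print(P.round(4))
c,s=np.cos(np.radians(25)),np.sin(np.radians(25))
n=np.array([-s,0,c]);tip=np.array([.5330,-.0293,.135])
h=P[2,3]; print("TCP above mouth",h)
B=mk((-c,0,-s),(0,1,0),-n,tip+n*(h+.06))
print(B[:3,3])
A=P.copy();A[2,3]+=.13
plan(A,B,10); 
E
```

```text
[[-1.000e+00 -7.000e-04  1.100e-03  4.819e-01]
 [-7.000e-04  1.000e+00  6.000e-04  2.702e-01]
 [-1.100e-03  6.000e-04 -1.000e+00  6.420e-02]
 [ 0.000e+00  0.000e+00  0.000e+00  1.000e+00]]
TCP above mouth 0.06421276081760666
[ 0.48050542 -0.0293      0.24757499]
10 rows dp [-0.0045, -0.1497, -0.0266] rot [0.0001, -0.0554, 0.0001] mm 30.430786225799185 deg 2.4939003112986597
```

arm_command([
  {"dp": [0,0,-0.05],"rot": [0,0,0],"grip": 1},
  {"dp": [0,0,-0.15],"rot": [0,0,0],"grip": 1},
  {"dp": [0,0,-0.2],"rot": [0,0,0],"grip": 1},
  {"dp": [0,0,-0.15],"rot": [0,0,0],"grip": 1},
  {"dp": [0,0,-0.1],"rot": [0,0,0],"grip": 1},
  {"dp": [-0.0045,-0.15,-0.0265],"rot": [0,-0.0555,0],"grip": 1},
  {"dp": [-0.0045,-0.15,-0.0265],"rot": [0,-0.0555,0],"grip": 1},
  {"dp": [-0.0045,-0.15,-0.0265],"rot": [0,-0.0555,0],"grip": 1},
  {"dp": [-0.0045,-0.15,-0.0265],"rot": [0,-0.0555,0],"grip": 1},
  {"dp": [-0.0045,-0.15,-0.0265],"rot": [0,-0.0555,0],"grip": 1},
  {"dp": [-0.0045,-0.15,-0.0265],"rot": [0,-0.0555,0],"grip": 1},
  {"dp": [-0.0045,-0.15,-0.0265],"rot": [0,-0.0555,0],"grip": 1},
  {"dp": [-0.0045,-0.15,-0.0265],"rot": [0,-0.0555,0],"grip": 1},
  {"dp": [-0.0045,-0.15,-0.0265],"rot": [0,-0.0555,0],"grip": 1},
  {"dp": [-0.0045,-0.15,-0.0265],"rot": [0,-0.0555,0],"grip": 1},
  {"dp": [0,0,0],"rot": [0,0,0],"grip": 1},
  {"dp": [0,0,0],"rot": [0,0,0],"grip": 1},
])

```text
t: 9.85
tcp_pos: [0.4792, -0.0304, 0.2458]
ee_rot: [0.215, 0.001, 0.977, 0.0]
force: [-0.6, 0.3, -3.9]
gripper_width: 0.287
```

```bash
python3 - <<'E'
from h import *
print(pose().round(4),get_state()['gripper_width'])
shot("wrist","w7");_,a,_=shot("scene","s7");_,b,_=shot("top","t7")
cr=lambda im,x,y,w,h,k:cv2.resize(im[y:y+h,x:x+w,::-1],None,fx=k,fy=k,interpolation=cv2.INTER_CUBIC)
cv2.imwrite("pics/c7.png",np.hstack([cr(b,270,210,80,100,5),cr(a,300,180,80,100,5)]))
E
```

```text
[[-9.073e-01  9.000e-04  4.204e-01  4.792e-01]
 [ 1.100e-03  1.000e+00  3.000e-04 -3.040e-02]
 [-4.204e-01  8.000e-04 -9.073e-01  2.458e-01]
 [ 0.000e+00  0.000e+00  0.000e+00  1.000e+00]] 0.2869042379386565
```

View pics/w7.png

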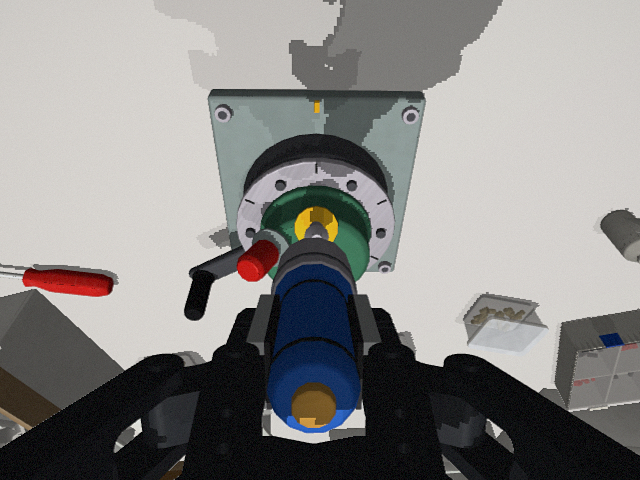

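View pics/c7.png

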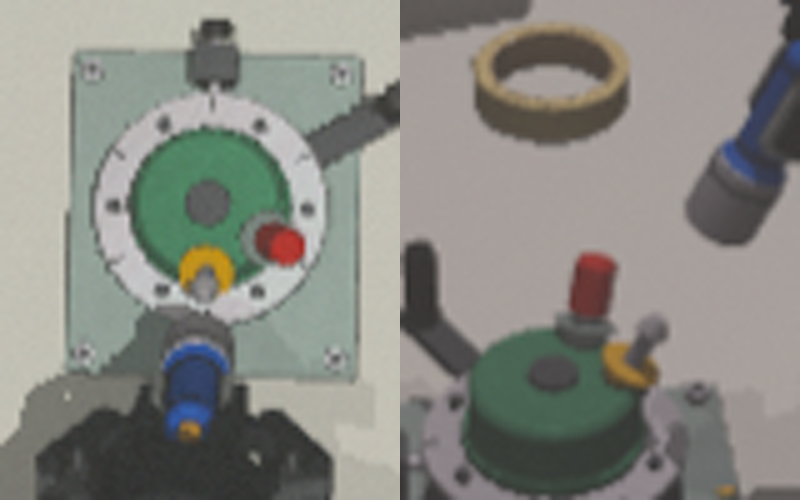

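```bash
python3 - <<'E'
from h import *
S,T,W=[C("",pickle.load(open(f"pics/{n}7.pkl","rb"))) for n in "stw"]
P=pose();print(P[:3,3])
a=P[:3,2];m=P[:3,3]+a*.0642;tail=P[:3,3]-a*.0398
o=lambda n,uv:((uv-np.array([300,180]))*5+[400,0] if n=='s' else (uv-[270,210])*5)
for nm,X in (("mouth",m),("tail",tail),("tip",np.array([.533,-.0293,.135])),("noseTop",P[:3,3]+a*.0272)): print(nm,X.round(4),"s",o('s',S.proj(X)).round(0),"t",o('t',T.proj(X)).round(0),"w",W.proj(X).round(1))
im=cv2.imread("pics/w7.png");cv2.imwrite("pics/c8.png",cv2.resize(im[180:440,230:400],None,fx=3,fy=3,interpolation=cv2.INTER_CUBIC)[:, :])
im=cv2.imread("pics/s7.png");cv2.imwrite("pics/c9.png",cv2.resize(im[190:270,340:420],None,fx=7,fy=7,interpolation=cv2.INTER_CUBIC))
E
```

```text
[ 0.47982398 -0.02916935  0.24599567]
mouth [ 0.5068 -0.0291  0.1878] s [717. 220.] t [198. 340.] w [317.2 269.1]
tail [ 0.4631 -0.0292  0.2821] s [824.  42.] t [188. 433.] w [319.9 407.5]
tip [ 0.533  -0.0293  0.135 ] s [658. 311.] t [204. 291.] w [316.  239.5]
noseTop [ 0.4913 -0.0291  0.2213] s [754. 158.] t [195. 371.] w [317.8 300. ]
```

View pics/c9.png

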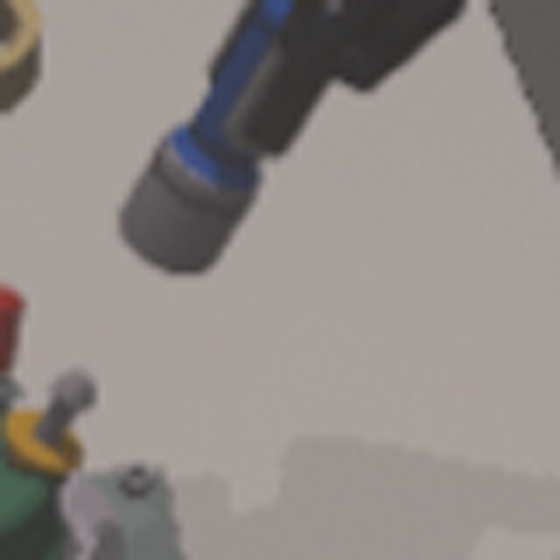

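```bash
python3 - <<'E'
import cv2
im=cv2.imread("pics/w7.png");cv2.imwrite("pics/c8b.png",cv2.resize(im[190:440,250:390],None,fx=2.4,fy=2.4,interpolation=cv2.INTER_CUBIC))
E
```

```text
(no output)
```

View pics/c8b.png

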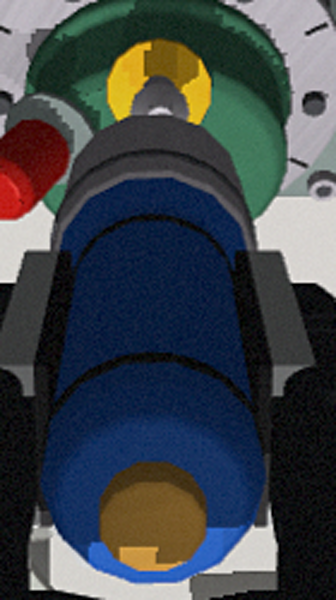

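The coupler is on the nipple axis in all views: the scene shows the mouth at (364,225), where it was predicted at (363,224). Next is a slow approach to about 5 mm over the tip.

arm_command([
  {"dp": [-0.005,0,0.06],"rot": [0,0,0],"grip": 1},
  {"dp": [0,0,0.07],"rot": [0,0,0],"grip": 1},
  {"dp": [0,0,0.07],"rot": [0,0,0],"grip": 1},
  {"dp": [0,0,0.05],"rot": [0,0,0],"grip": 1},
  {"dp": [0,0,0.03],"rot": [0,0,0],"grip": 1},
  {"dp": [0,0,0.02],"rot": [0,0,0],"grip": 1},
  {"dp": [0,0,0.02],"rot": [0,0,0],"grip": 1},
  {"dp": [0,0,0],"rot": [0,0,0],"grip": 1},
  {"dp": [0,0,0],"rot": [0,0,0],"grip": 1},
])

```text
t: 10.9
tcp_pos: [0.5082, -0.0302, 0.1894]
ee_rot: [0.216, -0.0, 0.976, -0.0]
force: [0.5, -0.1, -1.8]
gripper_width: 0.285
```

```bash
cat >> h.py <<'E'
def chk():
    for i in range(1):
        s=get_state();P=pose(s);c_,s_=np.cos(np.radians(25)),np.sin(np.radians(25));n=np.array([-s_,0,c_]);e=np.array([c_,0,s_])
        m=P[:3,3]+P[:3,2]*.0642-np.array([.533,-.0293,.135])
        print("depth",-m@n*1e3,"e",m@e*1e3,"y",m[1]*1e3,"ang",np.degrees(np.arccos(-P[:3,2]@n)),"F",s['force'],"along n",s['force']@n,"w",s['gripper_width'],s['t'])
E
python3 - <<'E'
from h import *
chk()
shot("wrist","w8");_,a,_=shot("scene","s8")
cr=lambda im,x,y,w,h,k:cv2.resize(im[y:y+h,x:x+w,::-1],None,fx=k,fy=k,interpolation=cv2.INTER_CUBIC)
cv2.imwrite("pics/c10.png",np.hstack([cr(a,320,190,70,80,6),cr(cv2.imread("pics/w8.png")[:,:,::-1],245,190,140,160,3)]))
chk()
E
```

```text
depth 4.444908617359725 e 0.48566518426035843 y -0.8580545686968227 ang 0.010310320731830223 F [ 0.53089275 -0.06366935 -1.78514455] along n -1.8422553832895532 w 0.2845207900437013 10.9
depth 4.353400669378338 e 0.5437990855520457 y -0.9369735829479926 ang 0.016750585626983613 F [ 0.4680194   0.5647121  -3.59585901] along n -3.4567485654205714 w 0.2890455318864579 11.0
```

View pics/c10.png

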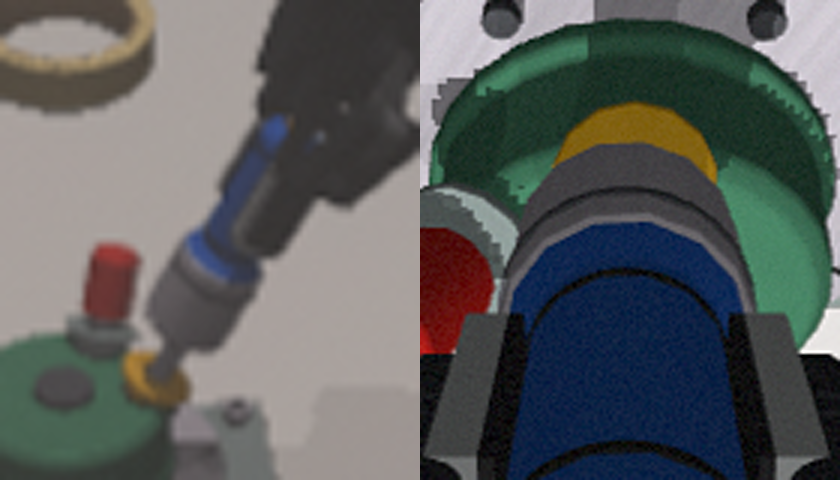

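The mouth is over the tip: in the scene crop the neck (168,365) leads into the nose centre (180,330). Now I press.

arm_command([
  {"dp": [0,0,0.02],"rot": [0,0,0],"grip": 1},
  {"dp": [0,0,0.02],"rot": [0,0,0],"grip": 1},
  {"dp": [0,0,0.015],"rot": [0,0,0],"grip": 1},
  {"dp": [0,0,0.015],"rot": [0,0,0],"grip": 1},
  {"dp": [0,0,0.015],"rot": [0,0,0],"grip": 1},
  {"dp": [0,0,0.015],"rot": [0,0,0],"grip": 1},
  {"dp": [0,0,0],"rot": [0,0,0],"grip": 1},
])

```text
t: 11.7
tcp_pos: [0.5163, -0.03, 0.1704]
ee_rot: [0.216, -0.0, 0.976, 0.0]
force: [-5.3, 0.9, 2.2]
gripper_width: 0.291
```

```bash
python3 -c "
from h import *
chk()"
```

```text
depth 25.06454284629042 e -0.21807731973725655 y -0.6290716876993195 ang 0.09369900258246816 F [-5.29265185  0.86801838  2.22414123] along n 4.252527843487878 w 0.2910324581206113 11.7
```

arm_command([
  {"dp": [0,0,0.01],"rot": [0,0,0],"grip": 1},
  {"dp": [0,0,0.01],"rot": [0,0,0],"grip": 1},
  {"dp": [0,0,0.005],"rot": [0,0,0],"grip": 1},
  {"dp": [0,0,0],"rot": [0,0,0],"grip": 1},
  {"dp": [0,0,0],"rot": [0,0,0],"grip": 1},
])

```text
t: 12.2
tcp_pos: [0.5183, -0.03, 0.1664]
ee_rot: [0.216, -0.001, 0.976, 0.0]
force: [-8.5, -0.0, 4.3]
gripper_width: 0.291
```

```bash
python3 -c "
from h import *
chk()
shot('wrist','w9');_,a,_=shot('scene','s9');chk()
cr=lambda im,x,y,w,h,k:cv2.resize(im[y:y+h,x:x+w,::-1],None,fx=k,fy=k,interpolation=cv2.INTER_CUBIC)
cv2.imwrite('pics/c11.png',np.hstack([cr(a,320,190,70,80,6),cr(cv2.imread('pics/w9.png')[:,:,::-1],245,190,140,160,3)]))"
```

```text
depth 29.49151443224858 e -0.12239977009243316 y -0.6277969862963153 ang 0.09956754261575149 F [-8.54363235e+00 -2.36057012e-03  4.25151058e+00] along n 7.463872192990436 w 0.2906621112485513 12.2
depth 29.46168556328731 e -0.10085763108637862 y -0.6182989879692167 ang 0.09546268150670995 F [-8.95077999  1.00597958  4.26564743] along n 7.648752562201874 w 0.2906407248227161 12.3
```

View pics/c11.png

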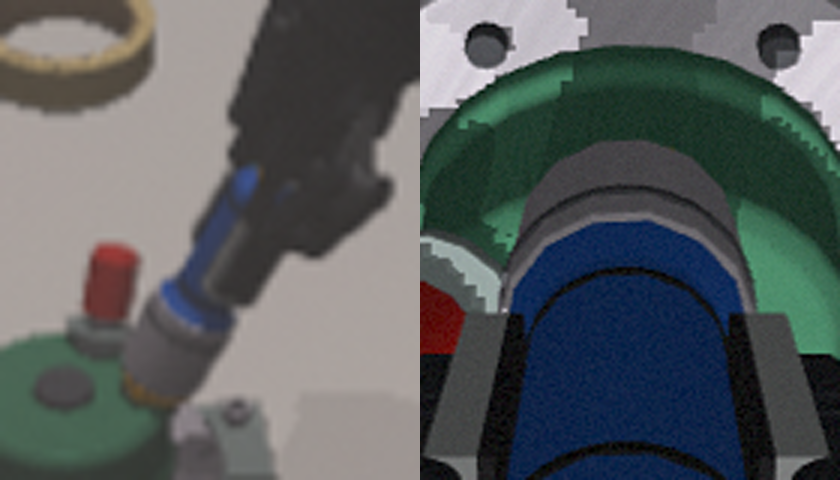

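arm_command([
  {"dp": [0.005,0,0.003],"rot": [0,0,0],"grip": 1},
  {"dp": [0,0,0.002],"rot": [0,0,0],"grip": 1},
  {"dp": [0,0,0],"rot": [0,0,0],"grip": 1},
  {"dp": [0,0,0],"rot": [0,0,0],"grip": 1},
])

```text
t: 12.7
tcp_pos: [0.5184, -0.03, 0.1658]
ee_rot: [0.217, -0.001, 0.976, 0.0]
force: [-7.4, 1.5, 5.7]
gripper_width: 0.294
```

```bash
python3 -c "
from h import *
chk()
W,im,_=shot('wrist','w10');shot('scene','s10');shot('top','t10');chk()
"
```

```text
depth 30.10539087994336 e -0.20217419950847684 y -0.6551431783783646 ang 0.03617495626551061 F [-7.36208838  1.53161547  5.73408664] along n 8.308200364268098 w 0.2942179193481719 12.7
depth 30.12043687888903 e -0.2100407340400952 y -0.6761006565636808 ang 0.03537201032729371 F [-6.22465609  0.42468867  5.28748578] along n 7.422742868994467 w 0.2869719204143708 12.85
```

View pics/w10.png

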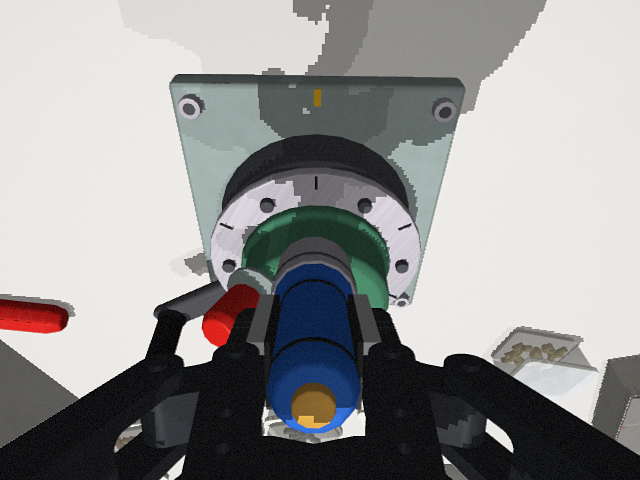

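View pics/s10.png

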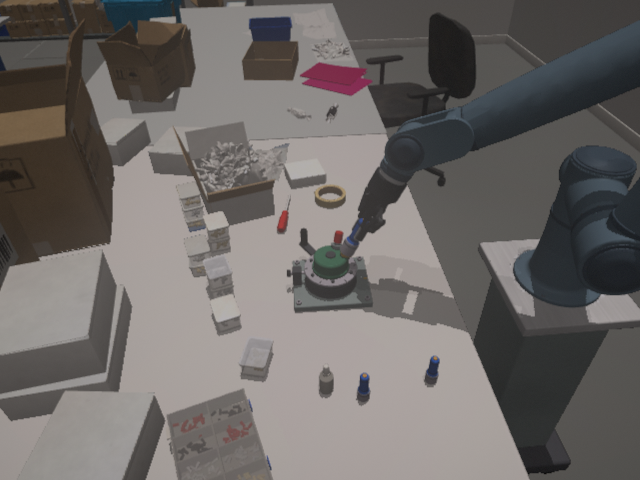

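```bash
python3 -c "
from h import *
chk();job.sign_off()"
```

```text
depth 30.12043687888903 e -0.2100407340400952 y -0.6761006565636808 ang 0.03537201032729371 F [-6.22465609  0.42468867  5.28748578] along n 7.422742868994467 w 0.2869719204143708 12.85
the job is handed in; nothing more can be done
```

I turned the indexing table one click counter-clockwise by its lever and pressed the largest blue coupler onto the yellow-ringed nipple. The job was handed in at about 12.9 s with the arm still gripping and pressing; no verdict was reported.

- **Table:** the lever post came to rest clear of the pushing pad. In the last wrist view the front tick lined up with the yellow mark.
- **Coupler:** by the arm's pose the tip was about 30 mm inside, less than 1 mm off the axis and under 0.1° from it. The camera views agree: the nose covers the neck down to the collar, and the coupler's tail and bands have not shifted in the grip.
- **Spring and grip:** the push along the axis was about 10 N after allowing for the coupler's weight, which suggests the spring is about 9 mm in. The jaws were still closed on the barrel at 24–25 mm opening.
- **Bystanders:** the glue bottle, tape roll, parts box and screwdriver look unmoved in the final scene view.

**What did not fully agree:**
- Heights triangulated with the scene camera came out about 5 mm low, so I used the stated heights with the top and wrist views instead.
- Earlier in the press a side force of about 5 N showed. I shifted the tool slightly and it fell, but a few newtons remained.
- I saw no clear snap in the force. I judge that it snapped on from the depth and the spring force.

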